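# Pail of gears into the wash tank by its bail

## Task

The wide pail with the gears in it is due for washing: swing its folded-down bail upright while the pail stays standing on the bench, then lift the pail by the wooden grip of its bail without tipping it over. Lower it into the open wash tank, not dropping it, so that it stands on the tank's floor, and let go. Leave the small empty pail where it stands.

Things in the scene. Friction and masses are not known exactly. Their poses are not given: they have to be found in the camera images.
- pail: The wide open steel pail with a few gears inside: 80 mm high, 92 mm across at the bottom and 104 mm at the rim, 0.4 to 0.6 kg with its load. Origin at the centre of its underside, z up. Its wire bail turns on two ears, on an axis along the pail's y, 72 mm above the underside and over its centre; the folded bail sticks out to the pail's -x side, nearly level, over the bench. The bail's two side wires run at 60 mm either side of the centre (y = +60 and -60 mm).
- bail (a joint): Angle of the wide pail's bail in rad: 0 = folded down, level, towards the pail's -x; 1.57 = upright over the pail; it can go on to 2.4. Starts folded, at 0.05 to 0.3. Light friction (0.04 N m) makes it stay where it is left.
- grip: The wooden grip on the wide pail's bail: a roller 16 mm thick and 80 mm long, lying along the pail's y, turning freely about its own length on the wire. Origin at its centre, 100 mm from the bail's axis; so about 77 to 102 mm above the bench when folded and 172 mm when upright.
- tank: The open square wash tank, grey sheet steel, fixed to the bench: 190 mm by 190 mm outside, 60 mm high, walls and floor 5 mm thick, open at the top, empty. Origin at the centre of its underside; x and y along its sides.
- small_pail: A bystander: the small empty steel pail, 62 mm high, 70 mm across at the rim, also with a folded bail (grip 70 mm out to its -x side; nothing of it is higher than 90 mm). Origin at the centre of its underside.

How it is judged (in metres and radians):
On the way, in this order (a step that is already met when the one before it is completed fails the run):
1. the wide pail's bail is upright (1.27 to 1.87 rad) while the pail still stands on the bench (value of joint bail between 1.27 and 1.87 rad and height (world z) of pail below 0.01 m and angle between pail's own z axis and vertical below 0.15 rad), for 0.2 s.
2. the pail hangs from the grip of its bail, held by the fingers, its underside more than 30 mm above the bench (height (world z) of pail above 0.03 m and value of joint bail between 1.1 and 2.05 rad and contact force between the fingers and grip above 1 N), for 0.2 s.
3. the pail is lowered into the tank: its underside within 25 mm of the tank's floor while the fingers still hold the grip (horizontal distance between pail and tank below 0.06 m and z of pail in the frame of tank below 0.03 m and contact force between the fingers and grip above 0.5 N), for 0.1 s.
At the end, for the whole second after the job is handed in: The wide pail stands upright (within 6 degrees) and still on the floor of the wash tank, its underside less than 7 mm above the tank's floor and its centre within 60 mm of the tank's; it is let go. The small pail is within 30 mm of where it was and upright (horizontal distance between pail and tank below 0.06 m and z of pail in the frame of tank between 0 and 0.012 m and angle between pail's own z axis and vertical below 0.1 rad and linear speed of pail below 0.02 m/s and distance of small_pail from where it was at the start of the episode below 0.03 m and angle between small_pail's own z axis and vertical below 0.2 rad); the robot touches nothing.
It fails at once if the wide pail is tipped by more than 34 degrees (angle between pail's own z axis and vertical above 0.6 rad).
It fails at once if the small pail is knocked over or pushed more than 40 mm (distance of small_pail from where it was at the start of the episode above 0.04 m or angle between small_pail's own z axis and vertical above 0.5 rad).
It also fails if it takes over 56 s, if anything falls off the work surface, if the arm or the gripper's body presses on something with over 40 N, if the wrist force passes 120 N, or if a joint passes its speed limit or range.

## Robot

A 6-joint arm with a two-finger parallel gripper is mounted at the origin on the work surface. World frame = base frame: x ahead of the robot, y to its left, z up, the work surface at z = 0. Lengths are in m, angles in degrees, forces in N, time in s.
With the tool pointing down it reaches from about 0.275 to 0.975 m from the base axis. Payload 8.4 kg.
Tool frame: the origin (TCP) lies midway between the tips of the shut fingers; the grasp point (between the pads) lies 19 mm behind it; z points along the fingers, y is the line along which they close (so a half turn about z gives the same grasp; the last joint's range is limited). The gripper opens to 92 mm and grips with 3 to 60 N. Pads are 20 mm wide; open, the fingers measure 128 mm over their backs; the gripper's body (75 mm by 189 mm) begins 69 mm behind the grasp point.
Start: joints at [-67.976, 20.225, 93.587, -0, 66.188, -0.138], TCP at [0.236, -0.579, 0.215] pointing down, gripper open.
Joint ranges: [-150.9, 150.9], [-52.94, 120.26], [3.33, 152.33], [-74.26, 254.26], [0, 154.13], [-172.89, 172.89]. Speed limits (degrees/s): [127.2, 127.2, 159.86, 180, 180, 180].

## Interface

Orientations are given as [roll, pitch, yaw] about the fixed x, y, z axes, in that order (R = Rz(yaw) Ry(pitch) Rx(roll)).
In Python, from cell import readout, snapshot, get_calibration, ctrl gives the robot as it stands.
- The arm moves only by the tool send_rows, never from a script. Its argument "increments" is a list that holds one entry, the list of rows, each a list of 7 numbers: the finger opening in cm, from 0 to 9.19, then the shift along the world's x, y, z in cm, then the turn, a rotation vector about the world's x, y, z in rad. In form: [[[fingers, tx, ty, tz, ax, ay, az], ...]]. A call has 1 to 12 rows; each row is the pose to reach, as a shift and turn from the pose commanded when the call began; what a row does not reach only later rows make up. A row lasts 1/10 s, in which the tool goes at most 50 mm and 8.59 degrees, less where a joint would pass 70% of its speed; a pose out of reach is approached as far as the arm can. A call with a gripper value outside its range is refused whole. The fingers move at their own pace and stop on an object; "force" is the grip in N (left out, the last holds). Time passes only in rows, so rows that repeat a pose let the fingers close. It gives the time, the measured TCP pose, the force, the opening and the grip force at its end, in the units of the state.
- readout.sense(): the state, without advancing time (a new reading comes with each control period).
- snapshot(name): name is "scene" or "side" or "wrist"; returns (picture, depth): 420x560x3 uint8, red, green, blue; 420x560 float32, m along the optical axis (not along the pixel's ray), 0 where there is no reading.
- get_calibration(name): a dict with "K" (3x3 intrinsics, pixels), "R" (3x3) and "t" (3): a world point X has camera coordinates R X + t. Camera axes: x right, y down, z forward; pixel columns grow to the right and rows downward; lengths in m; the calibration is good to about 2 mm. A picture is of the moment at which its call begins: read the wrist's pose just before it. get_calibration takes no time and is no camera call; for the wrist camera it gives the pose at the moment of the call.
- ctrl.job_done(): hands the job in; it is judged then, once.
The state is a dict: "t": time; "qpos": joint angles; "joint_vel": joint speeds; "effort": joint torques, N m; "tool_pos": TCP position; "eef_rot": TCP orientation; "force": force on the tool from outside, world axes, zero at the start; "moment": the same for the moment, N m; "finger_gap": opening from 0.0 (shut) to 1.0 (fully open); "grip_force": force on a finger pad.
Only numpy, scipy, OpenCV 4.12 (cv2) and the standard library are available. Lean on these libraries where they do the work, as an engineer would, in place of code of your own. Each camera call takes 0.05 s, during which the arm holds its last target. There are 200 camera calls.

## Working session

There is one attempt and no reset: what is moved stays moved. The work goes in short steps, Python scripts to look and compute and a tool call to move; the robot and the scene stay as the last step left them, time stands still between calls to the robot, and variables do not carry over. Pictures are saved under pics/ and viewed, at most 10 in all, crops included, and the job is handed in when it is done.

Besides the shell and the picture viewer there is one more tool, called by a JSON object that holds its "fn" and its "kwargs". send_rows: Moves the arm, as the interface text tells. Its arguments: {"type":"object","properties":{"increments":{"type":"array","items":{"type":"array","items":{"type":"array","items":{"type":"number"}}}},"force":{"type":"number"}},"required":["increments"]}

```bash
mkdir -p pics; cat > h.py <<'E'
import numpy as np, cv2
from cell import readout, snapshot, get_calibration, ctrl
def cloud(name):
    c=get_calibration(name); im,d=snapshot(name)
    K=np.array(c["K"]);R=np.array(c["R"]);t=np.array(c["t"])
    v,u=np.mgrid[:d.shape[0],:d.shape[1]]
    P=np.stack([(u-K[0,2])/K[0,0]*d,(v-K[1,2])/K[1,1]*d,d],-1)
    W=(P-t)@R; W[d<=0]=np.nan
    return im,W
E
python3 - <<'E'
from h import *
s=readout.sense();print({k:np.round(v,3).tolist() for k,v in s.items()})
for n in("scene","side"):
    im,W=cloud(n); np.savez(f"/tmp/{n}.npz",im=im,W=W)
    cv2.imwrite(f"pics/{n}0.png",im[...,::-1])
E
```

```text
{'t': 0.0, 'qpos': [-67.975, 20.263, 93.629, -0.001, 66.189, -0.139], 'joint_vel': [-0.088, -0.002, -0.008, 0.062, 0.058, -0.119], 'effort': [-0.001, -59.384, -33.421, 0.07, 0.023, -0.0], 'tool_pos': [0.236, -0.578, 0.214], 'eef_rot': [-179.918, 0.0, 22.164], 'force': [-0.365, 0.464, 0.62], 'moment': [0.038, -0.006, 0.049], 'grip_force': 0.0, 'finger_gap': 0.997}
```

View pics/scene0.png

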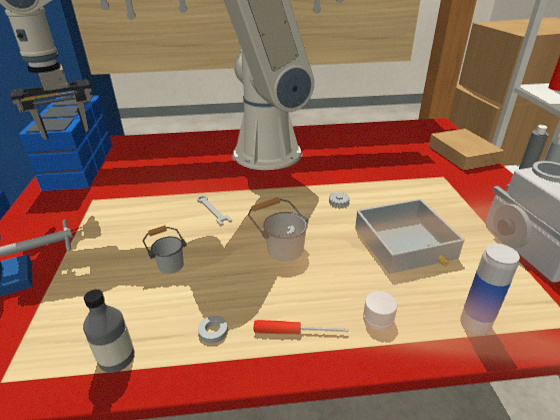

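View pics/side0.png

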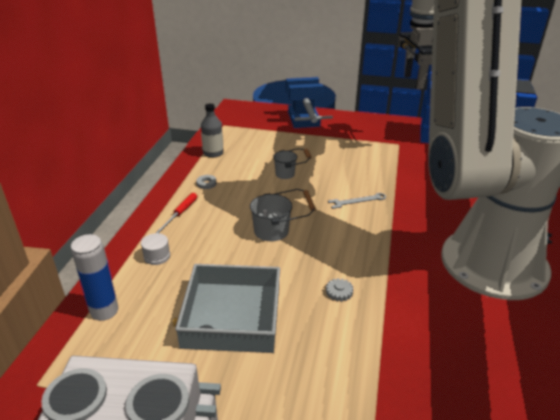

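The scene view shows the wide pail at about (285,235) with its grip at (265,203) towards the robot. The tank is at (408,235) and the small pail at (168,255). The side view shows the same layout, with the wide pail at (272,215), its grip at (308,200) and the tank at (230,307).

```bash
python3 - <<'E'
from h import *
def ld(n):
    z=np.load(f"/tmp/{n}.npz"); return z["im"],z["W"]
boxes={"scene":{"pail":(262,210,310,262),"grip":(245,193,285,215),"tank":(350,195,465,275),"sgrip":(145,224,170,238),"spail":(152,236,186,274)},
"side":{"pail":(248,194,294,240),"grip":(298,186,318,214),"tank":(175,262,285,352),"sgrip":(292,146,314,162),"spail":(272,150,300,180)}}
for n in boxes:
    im,W=ld(n); hsv=cv2.cvtColor(im,cv2.COLOR_RGB2HSV)
    for k,(a,b,c,d) in boxes[n].items():
        w=W[b:d,a:c].reshape(-1,3); h=hsv[b:d,a:c].reshape(-1,3).astype(int)
        ok=np.isfinite(w[:,0])
        if "grip" in k: ok&=(h[:,0]<16)&(h[:,1]>110)&(h[:,2]<190)&(w[:,2]>.04)
        elif k=="pail": ok&=(w[:,2]>.06)&(w[:,2]<.09)&(h[:,1]<90)
        elif k=="spail": ok&=(w[:,2]>.05)&(w[:,2]<.07)
        else: ok&=(w[:,2]>.05)&(w[:,2]<.066)
        p=w[ok]; 
        if len(p)<5: print(n,k,len(p)); continue
        print(n,k,len(p),"mean",p.mean(0).round(3),"med",np.median(p,0).round(3),"lo",np.percentile(p,3,axis=0).round(3),"hi",np.percentile(p,97,axis=0).round(3))
        if k in("tank","grip"):
            r=cv2.minAreaRect((p[:,:2]*1000).astype(np.float32)); print("   rect",np.round(r[0],1),np.round(r[1],1),round(r[2],1))
        if k in("pail","spail"):
            A=np.c_[2*p[:,:2],np.ones(len(p))];q=np.linalg.lstsq(A,(p[:,:2]**2).sum(1),rcond=None)[0];print("   circ",q[:2].round(3),np.sqrt(q[2]+q[:2]@q[:2]).round(3))
E
```

```text
scene pail 674 mean [0.555 0.    0.072] med [0.543 0.001 0.073] lo [ 0.507 -0.052  0.061] hi [0.61  0.051 0.081]
   circ [0.559 0.   ] 0.051
scene grip 128 mean [ 0.473 -0.041  0.087] med [ 0.474 -0.042  0.088] lo [ 0.455 -0.075  0.081] hi [ 0.488 -0.006  0.092]
   rect [470.9 -40.6] [14.3 79.8] 23.1
scene tank 965 mean [0.577 0.312 0.056] med [0.588 0.314 0.057] lo [0.466 0.206 0.05 ] hi [0.674 0.413 0.061]
   rect [568.5 308.5] [195.6 195.9] 10.1
scene sgrip 75 mean [ 0.527 -0.314  0.067] med [ 0.526 -0.314  0.067] lo [ 0.516 -0.332  0.062] hi [ 0.537 -0.296  0.072]
scene spail 348 mean [ 0.582 -0.284  0.058] med [ 0.574 -0.284  0.059] lo [ 0.551 -0.317  0.051] hi [ 0.62  -0.247  0.064]
   circ [ 0.585 -0.283] 0.035
side pail 643 mean [0.554 0.002 0.073] med [0.551 0.    0.073] lo [ 0.504 -0.05   0.061] hi [0.604 0.057 0.082]
   circ [0.553 0.004] 0.051
side grip 104 mean [ 0.465 -0.034  0.089] med [ 0.465 -0.033  0.09 ] lo [ 0.447 -0.072  0.084] hi [ 0.483 -0.     0.093]
   rect [465.1 -37.2] [13.3 85.4] 23.9
side tank 1413 mean [0.566 0.32  0.058] med [0.567 0.338 0.059] lo [0.46  0.207 0.051] hi [0.666 0.417 0.063]
   rect [565.  310.1] [194.7 198.6] 9.9
side sgrip 46 mean [ 0.519 -0.309  0.067] med [ 0.519 -0.307  0.067] lo [ 0.508 -0.331  0.061] hi [ 0.532 -0.292  0.073]
side spail 232 mean [ 0.579 -0.283  0.058] med [ 0.58  -0.286  0.058] lo [ 0.545 -0.321  0.05 ] hi [ 0.615 -0.244  0.065]
   circ [ 0.579 -0.282] 0.036
```

{"fn": "send_rows", "kwargs": {"increments": [[[4,1.9,4.5,0,0,0,0.133],[4,3.8,9,0,0,0,0.267],[4,5.8,13.5,0,0,0,0.4],[4,7.7,18,0,0,0,0.533],[4,9.6,22.5,0,0,0,0.667],[4,11.5,27,0,0,0,0.8],[4,13.5,31.5,0,0,0,0.933],[4,15.4,36,0,0,0,1.067],[4,17.3,40.5,0,0,0,1.2],[4,19.2,45,0,0,0,1.333],[4,21.2,49.5,0,0,0,1.467],[4,23.1,54,0,0,0,1.6]]], "force": 4}}

```text
t: 1.3
tool_pos: [0.4671, -0.0368, 0.2146]
eef_rot: [180.0, 0.0, 114.2]
force: [0.0, -1.0, -0.2]
finger_gap: 0.434
grip_force: 0.0
```

{"fn": "send_rows", "kwargs": {"increments": [[[4,0,0,0,0,0,0],[4,0,0,0,0,0,0],[4,0,0,0,0,0,0]]]}}

```text
t: 1.6
tool_pos: [0.4662, -0.0395, 0.2143]
eef_rot: [-179.9, -0.0, 113.8]
force: [0.1, 0.8, 0.2]
finger_gap: 0.437
grip_force: 0.0
```

```bash
python3 - <<'E'
from h import *
s=readout.sense();print(s["t"],s["tool_pos"],s["eef_rot"],s["qpos"],s["finger_gap"])
im,W=cloud("wrist");np.savez("/tmp/wrist.npz",im=im,W=W);cv2.imwrite("pics/w1.png",im[...,::-1])
hsv=cv2.cvtColor(im,cv2.COLOR_RGB2HSV).astype(int)
ok=(hsv[...,0]<16)&(hsv[...,1]>110)&(hsv[...,2]<190)&(W[...,2]>.05)&(W[...,2]<.13)
p=W[ok];print(len(p))
if len(p)>20:print(np.median(p,0).round(4),np.percentile(p,3,axis=0).round(4),np.percentile(p,97,axis=0).round(4),cv2.minAreaRect((p[:,:2]*1000).astype(np.float32)))
E
```

```text
1.6 [ 0.4662007  -0.03947339  0.21432295] [-1.79949527e+02 -4.71713348e-03  1.13763990e+02] [-5.00791921e+00  6.08329183e+00  1.12122615e+02 -2.28653970e-02
  6.18406074e+01 -2.87611127e+01] 0.43730404962300734
1482
[ 0.4639 -0.0359  0.0913] [ 0.4469 -0.0725  0.0872] [ 0.4824 -0.0045  0.093 ] ((465.37872314453125, -39.05934143066406), (15.257440567016602, 79.59449005126953), 24.681615829467773)
```

View pics/w1.png

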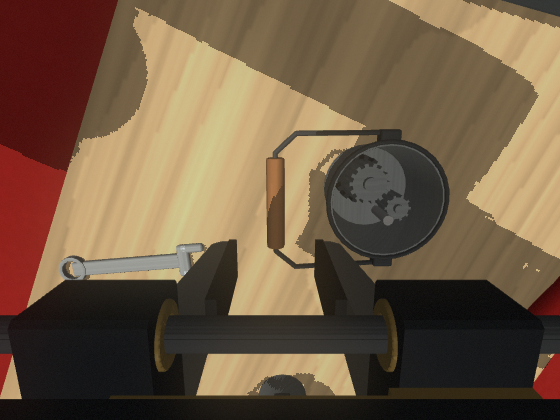

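The wrist view shows the grip at about (276,203) lying square across the open fingers, and the pail at (387,195). I'll go straight down onto the grip.

{"fn": "send_rows", "kwargs": {"increments": [[[4,0,0,-3,0,0,0],[4,0,0,-6,0,0,0],[4,0,0,-9,0,0,0],[4,0,0,-11,0,0,0],[4,0,0,-13,0,0,0],[4,0,0,-14.3,0,0,0],[4,0,0,-14.9,0,0,0],[4,0,0,-14.9,0,0,0],[4,0,0,-14.9,0,0,0]]]}}

```text
t: 2.55
tool_pos: [0.467, -0.0395, 0.0661]
eef_rot: [180.0, 0.0, 113.8]
force: [-0.8, -0.2, 0.4]
finger_gap: 0.435
grip_force: 0.0
```

{"fn": "send_rows", "kwargs": {"increments": [[[3,0,0,0,0,0,0],[2,0,0,0,0,0,0],[1.5,0,0,0,0,0,0],[1,0,0,0,0,0,0],[1,0,0,0,0,0,0],[1,0,0,0,0,0,0],[1,0,0,0,0,0,0]]], "force": 4}}

```text
t: 3.25
tool_pos: [0.4666, -0.0388, 0.0655]
eef_rot: [-180.0, -0.0, 113.8]
force: [-1.5, -0.4, -0.0]
finger_gap: 0.17
grip_force: 4.0
```

{"fn": "send_rows", "kwargs": {"increments": [[[1,0.08,0.04,0.59,0,0,0],[1,0.2,0.09,1.18,0,0,0],[1,0.35,0.16,1.75,0,0,0],[1,0.53,0.24,2.32,0,0,0],[1,0.74,0.33,2.87,0,0,0],[1,0.98,0.44,3.41,0,0,0],[1,1.25,0.56,3.93,0,0,0],[1,1.55,0.69,4.44,0,0,0],[1,1.87,0.83,4.92,0,0,0],[1,2.22,0.99,5.38,0,0,0],[1,2.6,1.16,5.82,0,0,0],[1,3.0,1.34,6.23,0,0,0]]]}}

```text
t: 4.45
tool_pos: [0.497, -0.0253, 0.1283]
eef_rot: [-180.0, -0.0, 113.8]
force: [-4.5, -0.5, 3.4]
finger_gap: 0.17
grip_force: 4.0
```

```bash
python3 - <<'E'
from h import *
s=readout.sense();print(s["t"],s["tool_pos"],s["force"],s["finger_gap"],s["grip_force"])
im,W=cloud("side");cv2.imwrite("pics/s2.png",cv2.resize(im[130:270,190:390,::-1],None,fx=3,fy=3))
hsv=cv2.cvtColor(im,cv2.COLOR_RGB2HSV).astype(int)
b=np.s_[190:245,245:300]; w=W[b].reshape(-1,3);w=w[(w[:,2]>.06)&(w[:,2]<.085)&(np.hypot(w[:,0]-.556,w[:,1])<.07)]
A=np.c_[2*w[:,:2],np.ones(len(w))];q=np.linalg.lstsq(A,(w[:,:2]**2).sum(1),rcond=None)[0];print(q[:2],len(w),w.max(0))
E
```

```text
4.45 [ 0.49703596 -0.02530917  0.12830585] [-4.4727209  -0.47328557  3.36224796] 0.1698060771836446 3.9985380694270134
[0.55545665 0.00293681] 629 [0.60990781 0.06292179 0.08451921]
```

View pics/s2.png

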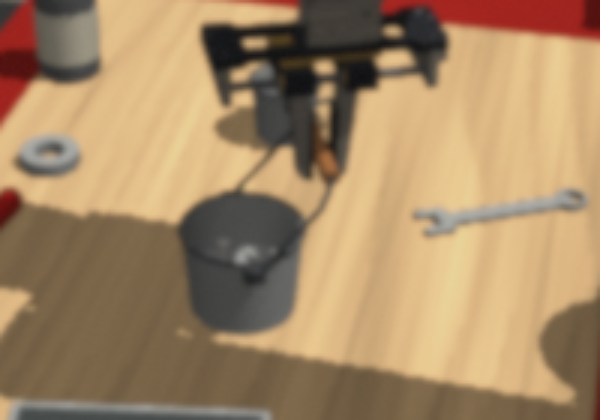

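The side crop shows the bail about half raised in the fingers, and the pail still standing flat at (240,265). I'll carry on round the arc.

{"fn": "send_rows", "kwargs": {"increments": [[[1,0.42,0.19,0.4,0,0,0],[1,0.86,0.38,0.8,0,0,0],[1,1.32,0.59,1.15,0,0,0],[1,1.79,0.8,1.45,0,0,0],[1,2.28,1.02,1.72,0,0,0],[1,2.8,1.25,1.96,0,0,0],[1,3.32,1.48,2.16,0,0,0],[1,3.85,1.71,2.32,0,0,0],[1,4.38,1.95,2.45,0,0,0],[1,4.91,2.19,2.54,0,0,0],[1,5.46,2.43,2.6,0,0,0],[1,6.0,2.68,2.6,0,0,0]]]}}

```text
t: 5.7
tool_pos: [0.5571, 0.0015, 0.1539]
eef_rot: [-180.0, -0.0, 113.8]
force: [0.0, 0.2, -2.9]
finger_gap: 0.174
grip_force: 4.0
```

{"fn": "send_rows", "kwargs": {"increments": [[[1,0,0,0,0,0,0],[1,0,0,0,0,0,0],[1,0,0,0,0,0,0],[1,0,0,0,0,0,0]]]}}

```text
t: 6.1
tool_pos: [0.5564, 0.0013, 0.1537]
eef_rot: [-180.0, -0.0, 113.8]
force: [-0.5, -0.2, -5.3]
finger_gap: 0.17
grip_force: 4.0
```

```bash
python3 - <<'E'
from h import *
s=readout.sense();print(s["t"],s["tool_pos"],s["force"],s["finger_gap"],s["grip_force"])
im,W=cloud("side");cv2.imwrite("pics/s3.png",cv2.resize(im[130:270,190:390,::-1],None,fx=3,fy=3))
b=np.s_[190:245,245:300]; w=W[b].reshape(-1,3);w=w[(w[:,2]>.06)&(w[:,2]<.085)&(np.hypot(w[:,0]-.556,w[:,1])<.07)]
A=np.c_[2*w[:,:2],np.ones(len(w))];q=np.linalg.lstsq(A,(w[:,:2]**2).sum(1),rcond=None)[0];print(q[:2],len(w),w.max(0))
E
```

```text
6.1 [0.55644756 0.00130077 0.15374457] [-0.49746384 -0.16704523 -5.27248041] 0.17027202738992483 3.997635841369629
[0.5547157  0.00280461] 626 [0.60960745 0.06095441 0.08461523]
```

View pics/s3.png

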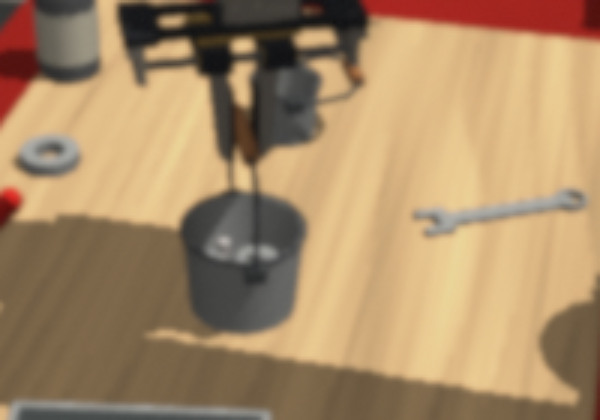

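The side crop shows the bail upright over the pail, at x about 250, with the pail still standing. Now I'll grip firmly and lift slowly.

{"fn": "send_rows", "kwargs": {"increments": [[[1,0,0,0,0,0,0],[1,0,0,0,0,0,0],[1,0,0,0,0,0,0],[1,0,0,0.2,0,0,0],[1,0,0,0.5,0,0,0],[1,0,0,0.9,0,0,0],[1,0,0,1.5,0,0,0],[1,0,0,2.2,0,0,0],[1,0,0,3,0,0,0],[1,0,0,3.8,0,0,0],[1,0,0,4.5,0,0,0],[1,0,0,5,0,0,0]]], "force": 35}}

```text
t: 7.35
tool_pos: [0.557, 0.0014, 0.2048]
eef_rot: [180.0, 0.0, 113.8]
force: [0.8, -0.2, -4.5]
finger_gap: 0.162
grip_force: 35.0
```

{"fn": "send_rows", "kwargs": {"increments": [[[1,0,0,0.6,0,0,0],[1,0,0,1.4,0,0,0],[1,0,0,2.2,0,0,0],[1,0,0,3,0,0,0],[1,0,0,3.8,0,0,0],[1,0,0,4.6,0,0,0],[1,0,0,5.4,0,0,0],[1,0,0,6,0,0,0],[1,0,0,6.3,0,0,0],[1,0,0,6.5,0,0,0],[1,0,0,6.5,0,0,0]]]}}

```text
t: 8.45
tool_pos: [0.5568, 0.0014, 0.269]
eef_rot: [180.0, -0.0, 113.8]
force: [-0.2, -0.0, -4.3]
finger_gap: 0.162
grip_force: 35.0
```

```bash
python3 - <<'E'
from h import *
s=readout.sense();print(s["t"],s["tool_pos"],s["force"],s["moment"],s["finger_gap"],s["grip_force"])
im,W=cloud("scene");cv2.imwrite("pics/c4.png",cv2.resize(im[90:290,190:470,::-1],None,fx=2.5,fy=2.5))
E
```

```text
8.45 [0.55676101 0.00137229 0.26896474] [-0.2027986  -0.02570607 -4.2667012 ] [-0.02371986 -0.11175289  0.03136795] 0.16194528547663967 34.99470412731171
```

View pics/c4.png

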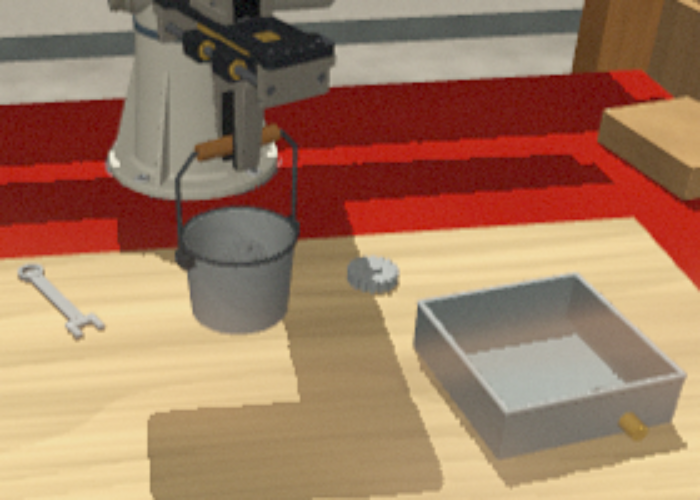

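The scene crop shows the pail hanging upright from its grip at about (240,265), clear of the bench. I'll carry it across to the tank.

{"fn": "send_rows", "kwargs": {"increments": [[[1,0,0.1,0,0,0,0],[1,0,0.4,0,0,0,0],[1,0.1,0.9,0,0,0,0],[1,0.1,1.6,0,0,0,0],[1,0.1,2.5,0,0,0,0],[1,0.1,3.6,0,0,0,0],[1,0.2,4.9,0,0,0,0],[1,0.2,6.4,0,0,0,0],[1,0.3,8,0,0,0,0],[1,0.4,9.7,0,0,0,0],[1,0.4,11.5,0,0,0,0],[1,0.5,13.4,0,0,0,0]]]}}

```text
t: 9.7
tool_pos: [0.5617, 0.1371, 0.2689]
eef_rot: [-180.0, -0.0, 113.8]
force: [0.3, -0.2, -4.0]
finger_gap: 0.164
grip_force: 35.0
```

{"fn": "send_rows", "kwargs": {"increments": [[[1,0,1.9,0,0,0,0],[1,0.1,3.8,0,0,0,0],[1,0.1,5.7,0,0,0,0],[1,0.2,7.6,0,0,0,0],[1,0.2,9.4,0,0,0,0],[1,0.3,11.1,0,0,0,0],[1,0.3,12.7,0,0,0,0],[1,0.4,14.1,0,0,0,0],[1,0.4,15.3,0,0,0,0],[1,0.5,16.3,0,0,0,0],[1,0.5,17,0,0,0,0],[1,0.5,17.4,0,0,0,0]]]}}

```text
t: 10.9
tool_pos: [0.5668, 0.3098, 0.2688]
eef_rot: [-180.0, 0.0, 113.8]
force: [-0.7, -0.7, -4.2]
finger_gap: 0.162
grip_force: 35.0
```

{"fn": "send_rows", "kwargs": {"increments": [[[1,0,0,0,0,0,0],[1,0,0,0,0,0,0],[1,0,0,0,0,0,0],[1,0,0,0,0,0,0],[1,0,0,0,0,0,0],[1,0,0,0,0,0,0],[1,0,0,0,0,0,0],[1,0,0,0,0,0,0]]]}}

```text
t: 11.7
tool_pos: [0.5668, 0.3093, 0.2689]
eef_rot: [180.0, -0.0, 113.8]
force: [-0.4, 0.3, -4.7]
finger_gap: 0.161
grip_force: 35.0
```

```bash
python3 - <<'E'
from h import *
s=readout.sense();print(s["t"],s["tool_pos"],s["force"],s["finger_gap"],s["grip_force"])
im,W=cloud("scene");cv2.imwrite("pics/c5.png",cv2.resize(im[90:290,270:550,::-1],None,fx=2.5,fy=2.5))
m=(np.abs(W[...,0]-.567)<.09)&(np.abs(W[...,1]-.309)<.09)&(W[...,2]>.085)&(W[...,2]<.21)
p=W[m];print(p.min(0),p.max(0))
w=p[(p[:,2]>.175)&(p[:,2]<.2)]
A=np.c_[2*w[:,:2],np.ones(len(w))];q=np.linalg.lstsq(A,(w[:,:2]**2).sum(1),rcond=None)[0];print(q[:2],np.sqrt(q[2]+q[:2]@q[:2]),len(w))
E
```

```text
11.7 [0.56678447 0.30934728 0.2688799 ] [-0.36889324  0.31628114 -4.68295576] 0.16126267452787063 34.994654059410095
[0.51547349 0.24866849 0.11355461] [0.62407069 0.36792422 0.20988494]
[0.57048526 0.30649025] 0.050689424092457344 793
```

View pics/c5.png

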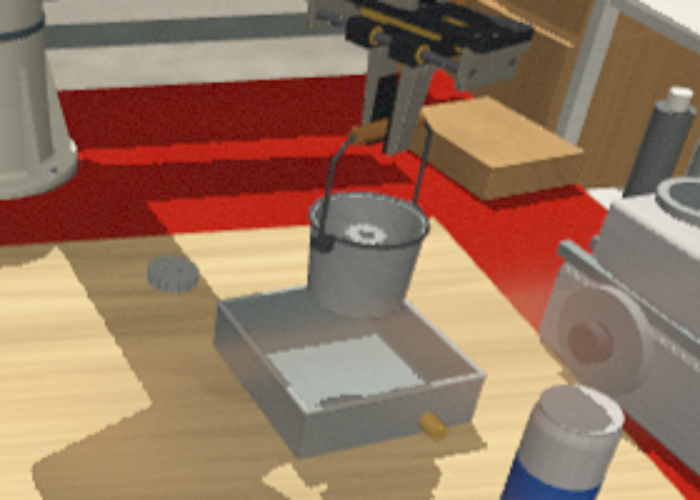

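The scene crop shows the pail hanging upright over the tank, with its underside at about (360,305). I'll lower it until contact shows in the force.

{"fn": "send_rows", "kwargs": {"increments": [[[1,0,0,-0.4,0,0,0],[1,0,0,-1.2,0,0,0],[1,0,0,-2.2,0,0,0],[1,0,0,-3.4,0,0,0],[1,0,0,-4.6,0,0,0],[1,0,0,-5.8,0,0,0],[1,0,0,-7,0,0,0],[1,0,0,-8,0,0,0],[1,0,0,-8.9,0,0,0],[1,0,0,-9.5,0,0,0],[1,0,0,-9.8,0,0,0],[1,0,0,-10,0,0,0]]]}}

```text
t: 12.95
tool_pos: [0.5668, 0.3094, 0.1688]
eef_rot: [180.0, -0.0, 113.8]
force: [0.4, -0.7, -4.3]
finger_gap: 0.165
grip_force: 35.0
```

{"fn": "send_rows", "kwargs": {"increments": [[[1,0,0,-0.1,0,0,0],[1,0,0,-0.2,0,0,0],[1,0,0,-0.3,0,0,0],[1,0,0,-0.4,0,0,0],[1,0,0,-0.5,0,0,0],[1,0,0,-0.6,0,0,0],[1,0,0,-0.7,0,0,0],[1,0,0,-0.8,0,0,0],[1,0,0,-0.9,0,0,0],[1,0,0,-0.9,0,0,0]]]}}

```text
t: 13.95
tool_pos: [0.5667, 0.3093, 0.1597]
eef_rot: [-180.0, 0.0, 113.8]
force: [-0.6, 0.6, -5.0]
finger_gap: 0.16
grip_force: 35.0
```

{"fn": "send_rows", "kwargs": {"increments": [[[1,0,0,-0.05,0,0,0],[1,0,0,-0.1,0,0,0],[1,0,0,-0.15,0,0,0],[1,0,0,-0.2,0,0,0],[1,0,0,-0.2,0,0,0],[1,0,0,-0.2,0,0,0]]]}}

```text
t: 14.55
tool_pos: [0.5669, 0.3095, 0.1581]
eef_rot: [180.0, -0.0, 113.8]
force: [0.4, -0.4, -2.6]
finger_gap: 0.162
grip_force: 35.0
```

Contact has begun, with -2.6 N left on the wrist. I'll ease down another millimetre and soften the grip.

{"fn": "send_rows", "kwargs": {"increments": [[[1,0,0,-0.05,0,0,0],[1,0,0,-0.1,0,0,0],[1,0,0,-0.1,0,0,0],[1,0,0,-0.1,0,0,0]]]}}

```text
t: 14.95
tool_pos: [0.5675, 0.3097, 0.1579]
eef_rot: [179.9, -0.0, 113.8]
force: [0.0, 0.3, 5.4]
finger_gap: 0.162
grip_force: 35.0
```

{"fn": "send_rows", "kwargs": {"increments": [[[1,0,0,0,0,0,0],[1,0,0,0,0,0,0],[1,0,0,0,0,0,0],[1,0,0,0,0,0,0]]], "force": 4}}

```text
t: 15.35
tool_pos: [0.5673, 0.3096, 0.1576]
eef_rot: [179.9, -0.0, 113.8]
force: [0.3, -0.6, 5.8]
finger_gap: 0.177
grip_force: 4.0
```

The pail is on the tank floor. I'll open the fingers and retreat straight up.

{"fn": "send_rows", "kwargs": {"increments": [[[2,0,0,0,0,0,0],[2.5,0,0,0,0,0,0],[3,0,0,0,0,0,0],[4,0,0,0,0,0,0],[5,0,0,0,0,0,0],[5,0,0,0,0,0,0],[5,0,0,0.5,0,0,0],[5,0,0,1.5,0,0,0],[5,0,0,3,0,0,0],[5,0,0,5,0,0,0],[5,0,0,8,0,0,0],[5,0,0,12,0,0,0]]]}}

```text
t: 16.55
tool_pos: [0.5661, 0.309, 0.2781]
eef_rot: [-179.9, 0.0, 113.8]
force: [0.1, -0.0, -0.9]
finger_gap: 0.544
grip_force: 0.0
```

{"fn": "send_rows", "kwargs": {"increments": [[[5,0,0,3,0,0,0],[5,0,0,5,0,0,0],[5,0,0,6,0,0,0],[5,0,0,6,0,0,0],[5,0,0,6,0,0,0],[5,0,0,6,0,0,0]]]}}

```text
t: 17.15
tool_pos: [0.5662, 0.3091, 0.3354]
eef_rot: [-179.9, 0.0, 113.8]
force: [0.4, -0.5, -0.9]
finger_gap: 0.542
grip_force: 0.0
```

```bash
python3 - <<'E'
from h import *
s=readout.sense();print(s["t"],s["tool_pos"],s["force"],s["finger_gap"],s["grip_force"])
im,W=cloud("scene");cv2.imwrite("pics/c6.png",im[...,::-1])
w=W.reshape(-1,3);w=w[(np.hypot(w[:,0]-.567,w[:,1]-.309)<.075)&(w[:,2]>.072)&(w[:,2]<.095)]
A=np.c_[2*w[:,:2],np.ones(len(w))];q=np.linalg.lstsq(A,(w[:,:2]**2).sum(1),rcond=None)[0];print(q[:2],np.sqrt(q[2]+q[:2]@q[:2]),len(w))
E
```

```text
17.15 [0.56618998 0.30906665 0.33543698] [ 0.40895426 -0.45957204 -0.92554383] 0.5415855610488385 0.0
[0.57182794 0.30704573] 0.05207697593542113 481
```

View pics/c6.png

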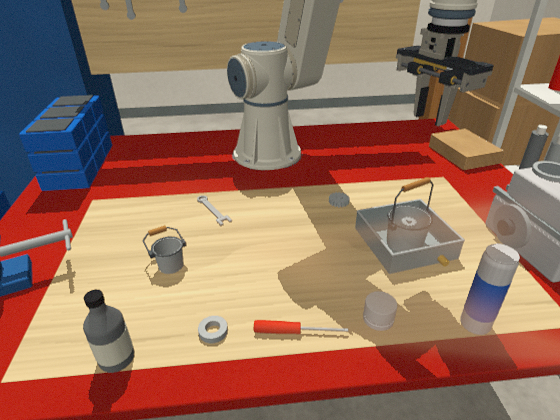

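The pail stands upright in the tank at about (408,228) with the bail up. The small pail is unmoved at (168,255), and the gripper is clear of everything.

```bash
python3 -c "
from cell import ctrl
print(ctrl.job_done())"
```

```text
the job is handed in; nothing more can be done
None
```

The wide pail's bail was swung upright and the pail was lifted by its grip, lowered onto the wash tank's floor (about 5 mm off centre) and let go; the small pail was left untouched, and the job was handed in at about 17 s with no verdict returned.

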